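Tuck a test card under the reader's flap and hold it flat

TASK

Take the long test card out of the three-bay tray by its upright fin, lay its front edge on the metal bed of the card reader ahead of the hinged dark steel flap, and slide it straight in along the middle under the flap until it meets the stop, without lifting the flap. Finish while still gripping the card's fin and pressing the card firmly down flat on the bed, home against the stop; do not let go. Leave the two short cards in their bays and the petri dish and vial where they stand.

Things in the scene. Friction and masses are not known exactly. Their poses are not given: they have to be found in the camera images.
- card_long_grip (a point): The long card. A white test card lying flat: plate 120 mm long (x, towards the flat front edge), 40 wide (y), 4 thick, 50 g; near its rear stands a ribbed fin 24 mm long (x), 14 wide (y), top 38 mm above the underside. Point: fin's centre, 21 mm above the underside, 45 mm behind the card's middle. Starts in any bay, front edge away from the robot, roughly along the tray's x.
- card_long_front (a point): Middle of the long card's front lower edge, 105 mm ahead (card's x) of the fin's centre and 21 mm below it; card axes.
- card_short_a_grip (a point): A short card, to be left alone. A white test card lying flat: plate 75 mm long (x, towards the flat front edge), 40 wide (y), 4 thick, 50 g; near its rear stands a ribbed fin 24 mm long (x), 14 wide (y), top 38 mm above the underside. This point is the centre of its fin, 21 mm above its underside.
- card_short_b_grip (a point): The other short card, the same shape, to be left alone; centre of its fin.
- tray: Grey plastic tray fixed to the table, 140 (x) by 222 (y) mm, origin at the centre of its underside; three bays side by side along y, centres 73 mm apart, each 134 by 70 mm inside; floor 4 mm thick, walls and dividers only 11 mm high above the table.
- reader: Grey card reader fixed to the table; x runs from its open front (facing the robot) to the stop; cards slide in along +x, midway across (y = 0). Origin on the table below the middle line of the bed; base 205 by 120 mm (x from -120 to +85 mm). A rear housing, 73 mm high, stands from x = 60 to 85 mm.
- bed: Bare aluminium bed plate on the reader, level, its top 30 mm above the table, from x = -116 mm to +60 mm, 84 mm wide; rigid. Its origin and axes are the reader's. The card is to be pressed on it with at least 2 N (5 to 15 N is right).
- reader_lip (a point): On the bed's top, on the middle line, straight below the edge of the flap's turned-up lip (reader's x = -3 mm); reader's axes. From here to the stop, 63 mm, the bed lies under the flap.
- reader_stop (a point): On the bed's top, on the middle line, at the foot of the rear housing's front face, which is the stop for the card's front edge (reader's x = +60 mm).
- flap (a joint): Dark steel flap, 72 mm wide, 3 mm thick, 60 g, lapping over the bed from its hinge above the stop towards the robot; held down by its weight alone. 0 rad: down, underside level and 6 mm above the bed, so a 4 mm card flat on the bed passes below; the last 11 mm of its free edge turn up, the lip's lower edge to about 12 mm above the bed. Positive: lifted.
- dish: Shallow round petri dish, 91 mm across, 15 mm high, loose on the table; origin at its underside's centre.
- vial: Small white vial with a grey cap, 23 mm across, 43 mm high, standing loose on the table; origin at its underside's centre.
There are look-alikes about, which are no part of the job. Leave any brown or green look-alike of the part that bears card_long_grip alone.

How it is judged:
By the outcome, as a careful person would: the job done as asked, in the order asked, and still so for the second after the job is handed in, while the arm keeps its last pose, push and grip.
It also fails if it takes over 40 s, if anything falls off the work surface, if the arm or the gripper's body presses on something with over 40 N, if the wrist force passes 120 N, or if a joint passes its speed limit or range.

ROBOT

A 6-joint arm with a two-finger parallel gripper is mounted at the origin on the work surface; the furniture and walls round the work are solid. World frame = base frame: x ahead of the robot, y to its left, z up, the work surface at z = 0. Lengths are in m, angles in degrees, forces in N, time in s.
With the tool pointing down it reaches from about 0.325 to 0.85 m from the base axis. Payload 15.5 kg.
Tool frame: the origin (TCP) lies midway between the tips of the shut fingers; the grasp point (between the pads) lies 19 mm behind it; z points along the fingers, y is the line along which they close (so a half turn about z gives the same grasp; the last joint's range is limited). The gripper opens to 91 mm and grips with 3 to 60 N. Pads are 32 mm wide; open, the fingers measure 118 mm over their backs; the gripper's body (76 mm by 178 mm) begins 60 mm behind the grasp point.
Start: joints at [-74.972, 28.281, 77.091, -0, 74.628, -5.472], TCP at [0.219, -0.585, 0.214] pointing down, gripper open.
Joint ranges: [-166.48, 166.48], [-47.26, 123.95], [12.59, 153.08], [-70.14, 250.14], [6.76, 159.57], [-176.63, 176.63]. Speed limits (degrees/s): [108.29, 108.29, 147.25, 172.46, 172.46, 172.46].

INTERFACE

Orientations are given as a 3x3 rotation matrix whose columns are the frame's x, y, z axes.
In Python, from bench import ctrl gives the robot as it stands. The module is installed in compiled form; this text tells all that it offers. Calls block until the motion is done:
- ctrl.goto(position, orientation): joint-space move of the TCP to a pose.
- ctrl.move_l(position, vel=0.15, ori=None, contact_N=None): straight line of the TCP; ori=None keeps the orientation; vel is the mean speed in m/s. With contact_N (N) it stops when the force on the tool has changed by that much, and returns True; else False.
- ctrl.movej(angles): joint-space move.
- ctrl.command_gripper(opening): opening from 0.0 (shut) to 1.0 (fully open); the grip force is fixed at half the most; returns when the fingers have stopped.
- ctrl.sleep(seconds).
- ctrl.ik(position, orientation): joint angles nearest the present ones, or None.
- ctrl.read_camera(name): name is "scene" or "top" or "wrist"; returns the picture (384x512x3 uint8, blue, green, red); there is no depth.
- ctrl.camera_params(name): a dict with "fx", "fy", "cx", "cy" (pixels), "D" ([k1, k2, p1, p2, k3] as OpenCV has them; the pictures are not rectified), "pose" (4x4, takes a point from camera to world coordinates); the wrist camera has in their place "T_tool_cam" (4x4, takes a point from camera to tool coordinates, whose origin is the TCP and whose axes are the flange's). Camera axes: x right, y up, looking along -z (the intrinsics and any distortion apply to the point x, -y, -z); pixel columns grow to the right and rows downward; lengths in m; the calibration is good to about 2 mm. A picture is of the moment at which its call begins: read the wrist's pose just before it. camera_params takes no time and is no camera call.
A pose or a line that the arm cannot do raises ctrl.MotionError and nothing moves.
- ctrl.sign_off(): hands the job in; it is judged then, once.
Readings, each from a call of its own:
- ctrl.current_t(): time.
- ctrl.current_q(): joint angles.
- ctrl.current_dq(): joint speeds.
- ctrl.current_effort(): joint torques, N m.
- ctrl.current_tool_pos(): TCP position.
- ctrl.current_eef_rot(): TCP orientation.
- ctrl.current_contact_force(): force on the tool from outside, world axes, zero at the start.
- ctrl.current_wrist_torque(): the same for the moment, N m.
- ctrl.current_grip_width(): opening from 0.0 (shut) to 1.0 (fully open).
- ctrl.current_grasp_force(): force on a finger pad.
Only numpy, scipy, OpenCV 4.12 (cv2) and the standard library are available. Lean on these libraries where they do the work, as an engineer would, in place of code of your own. Each camera call takes 0.05 s, during which the arm holds its last target. There are 200 camera calls.

## Working session

There is one attempt and no reset: what is moved stays moved. The work goes in short steps, each a Python script; the robot and the scene stay as the last script left them, time stands still between calls to the robot, and variables do not carry over. Pictures are saved under pics/ and viewed, at most 10 in all, crops included, and the job is handed in when it is done.

```bash
mkdir -p pics
python3 - <<'E'
from bench import ctrl
import cv2,numpy as np
for n in("scene","top"):
    cv2.imwrite(f"pics/{n}0.png",cv2.resize(ctrl.read_camera(n),(800,600),interpolation=cv2.INTER_CUBIC))
    p=ctrl.camera_params(n);print(n,{k:np.round(v,4).tolist() for k,v in p.items()})
print(np.round(ctrl.camera_params("wrist")["T_tool_cam"],3), ctrl.current_eef_rot().round(3) if hasattr(ctrl.current_eef_rot(),'round') else ctrl.current_eef_rot(),ctrl.current_t())
E
```

```text
scene {'fx': 376.1914, 'fy': 376.1914, 'cx': 259.6028, 'cy': 199.6205, 'D': [-0.0587, 0.0, 0.0, 0.0, 0.0], 'pose': [[-0.8302, 0.3077, -0.465, 0.0722], [-0.5572, -0.4308, 0.7098, 0.5804], [0.0181, 0.8484, 0.5291, 0.5612], [0.0, 0.0, 0.0, 1.0]]}
top {'fx': 419.6726, 'fy': 419.6726, 'cx': 253.4785, 'cy': 183.2526, 'D': [-0.0756, 0.0, 0.0, 0.0, 0.0], 'pose': [[0.0264, 0.996, -0.085, 0.3894], [-0.9993, 0.0287, 0.025, -0.0562], [0.0274, 0.0843, 0.9961, 1.2861], [0.0, 0.0, 0.0, 1.0]]}
[[-0.001  0.967  0.255  0.073]
 [ 1.     0.001  0.     0.   ]
 [-0.     0.255 -0.967 -0.172]
 [ 0.     0.     0.     1.   ]] [[ 0.937  0.35  -0.   ]
 [ 0.35  -0.937  0.001]
 [ 0.    -0.001 -1.   ]] 0.1
```

View pics/scene0.png

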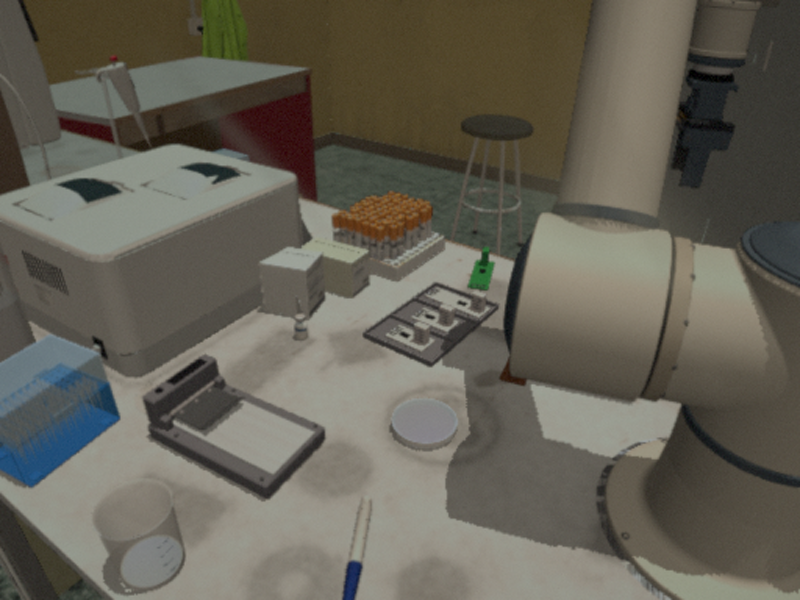

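View pics/top0.png

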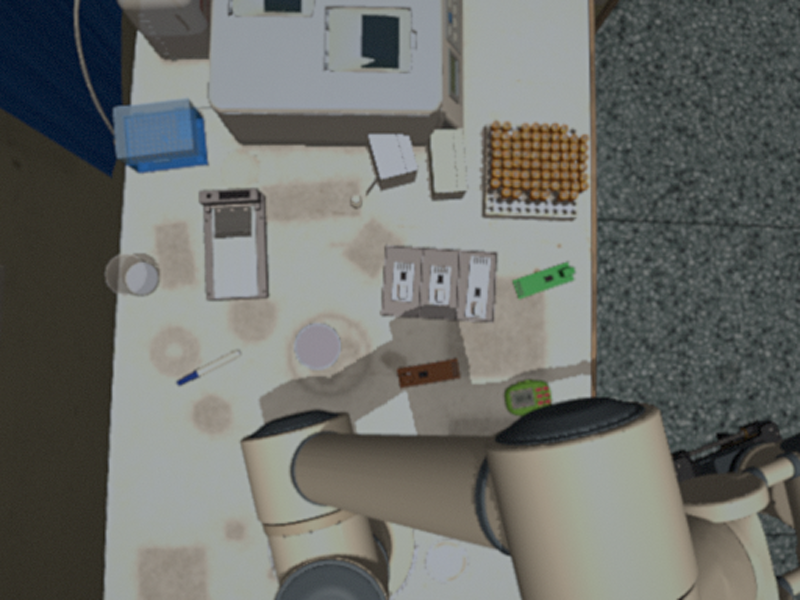

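The scene shows a tray with three white cards. In the top view (800x600) the candidates are: white at (403,283), white at (439,285), white at (478,285), which is the longest, green at (545,280) and brown at (428,373). I choose the right-hand one at (478,285) and will check it in a close wrist crop. The reader is at about (236,245), the dish at (317,346) and the vial at (356,200).

```bash
cat > h.py <<'E'
from bench import ctrl
import cv2,numpy as np
def KD(p): return np.array([[p["fx"],0,p["cx"]],[0,p["fy"],p["cy"]],[0,0,1]]),np.array(p["D"],float)
F=np.diag([1.,-1,-1,1])
def wpose():
    T=np.eye(4);T[:3,:3]=ctrl.current_eef_rot();T[:3,3]=ctrl.current_tool_pos()
    return T@np.array(ctrl.camera_params("wrist")["T_tool_cam"])
def to_plane(name,px,z,pose=None):
    p=ctrl.camera_params(name);K,D=KD(p);T=(np.array(p["pose"]) if pose is None else np.array(pose))@F
    u=cv2.undistortPoints(np.array(px,float).reshape(-1,1,2),K,D).reshape(-1,2)
    r=np.c_[u,np.ones(len(u))]@T[:3,:3].T;o=T[:3,3]
    return o+r*((z-o[2])/r[:,2])[:,None]
def proj(name,P,pose=None):
    p=ctrl.camera_params(name);K,D=KD(p);T=np.linalg.inv((np.array(p["pose"]) if pose is None else np.array(pose))@F)
    return cv2.projectPoints(np.array(P,float).reshape(-1,1,3),cv2.Rodrigues(T[:3,:3])[0],T[:3,3],K,D)[0].reshape(-1,2)
def R(yaw):  # tool down; tool x at angle yaw (deg) in world
    a=np.radians(yaw);c,s=np.cos(a),np.sin(a)
    return np.array([[c,s,0],[s,-c,0],[0,0,-1.]])
E
python3 - <<'E'
from h import *
s=.64
tray=np.array([[386,247],[496,252],[494,321],[382,315]])*s
print("tray",to_plane("top",tray,.011).round(3).tolist())
print("card ends",to_plane("top",np.array([[483,253],[475,318]])*s,.008).round(3).tolist())
print("reader base front/rear",to_plane("top",np.array([[206,299],[268,297]])*s,.03).round(3).tolist(),to_plane("top",np.array([[200,190],[260,190]])*s,.073).round(3).tolist())
print("dish,vial",to_plane("top",np.array([[317,346],[356,200]])*s,.015).round(3).tolist())
print(ctrl.camera_params("wrist"))
E
```

```text
tray [[0.575, -0.066, 0.011], [0.572, -0.284, 0.011], [0.436, -0.282, 0.011], [0.442, -0.062, 0.011]]
card ends [[0.569, -0.258, 0.008], [0.441, -0.244, 0.008]]
reader base front/rear [[0.462, 0.276, 0.03], [0.469, 0.157, 0.03]] [[0.664, 0.287, 0.073], [0.667, 0.174, 0.073]]
dish,vial [[0.378, 0.061, 0.015], [0.666, -0.005, 0.015]]
{'fx': 269.8822086715959, 'fy': 269.8822086715959, 'cx': 251.27228174237933, 'cy': 189.5072797198206, 'D': array([0.02038591, 0.        , 0.        , 0.        , 0.        ]), 'T_tool_cam': array([[-5.93260807e-04,  9.66863618e-01,  2.55292759e-01,
         7.26393444e-02],
       [ 9.99999824e-01,  5.80384031e-04,  1.25771286e-04,
         4.97293651e-04],
       [-2.65641601e-05,  2.55292788e-01, -9.66863792e-01,
        -1.71640452e-01],
       [ 0.00000000e+00,  0.00000000e+00,  0.00000000e+00,
         1.00000000e+00]])}
```

Run:
```python
from h import *
ctrl.goto([0.46,-0.246,0.17],R(0))
print(ctrl.current_t(),ctrl.current_q())
T=wpose();np.save("T1.npy",T)
im=ctrl.read_camera("wrist");cv2.imwrite("w1.png",im)
cv2.imwrite("pics/w1.png",cv2.resize(im,(800,600),interpolation=cv2.INTER_CUBIC))
print(proj("wrist",[[.5,-.25,.008]],T))
```

```text
1.6417 [-3.47647412e+01  2.29899533e+01  9.47459431e+01 -1.16207389e-02
  6.22441629e+01  5.52580843e+01]
[[253.70588279 145.8392857 ]]
```

View pics/w1.png

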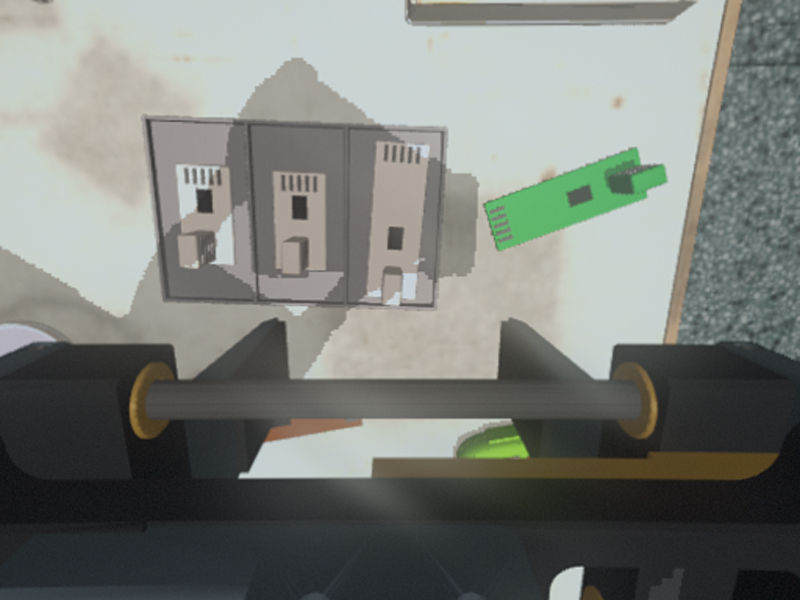

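The right-hand card is the longest: its front edge is at (402,142) and its fin at (392,285). The middle and left cards at (299,220) and (203,215) are short. Next is the close crop.

Run:
```python
import cv2
im=cv2.imread("w1.png")[80:200,210:310]
im=cv2.convertScaleAbs(im,alpha=1.3)
cv2.imwrite("pics/c1.png",cv2.resize(im,None,fx=5,fy=5,interpolation=cv2.INTER_CUBIC))
```

```text
(no output)
```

View pics/c1.png

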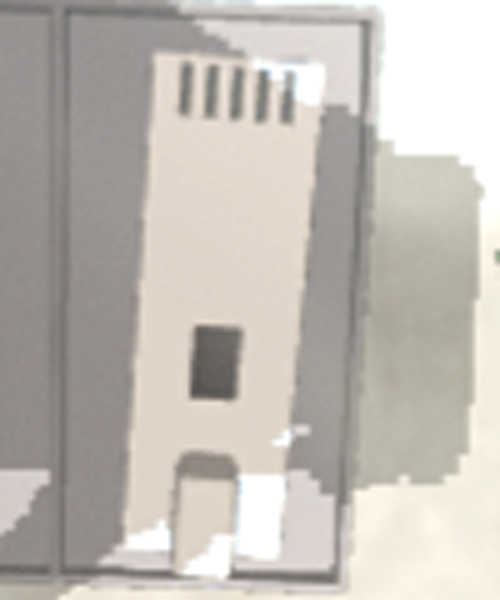

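The crop confirms the long card, with plate corners at (154,55), (325,62), (122,548) and (281,560), and the fin top running from (175,475) to (235,575). I'll fit the pose and grasp.

Run:
```python
from h import *
T=np.load("T1.npy")
c=np.array([[154,55],[325,62],[122,548],[281,560]],float)
px=(c+.5)/5-.5+[210,80]
W=to_plane("wrist",px,.008,T)
M=np.array([[60,20],[60,-20],[-60,20],[-60,-20]])/1000
m=W[:,:2].mean(0);H=M.T@(W[:,:2]-m);a=np.arctan2(H[0,1]-H[1,0],H[0,0]+H[1,1])
Rz=np.array([[np.cos(a),-np.sin(a)],[np.sin(a),np.cos(a)]])
print("mid",m,"yaw",np.degrees(a),"resid",((M@Rz.T+m-W[:,:2])*1e3).round(1).tolist())
g=m+Rz@[-.045,0];print("fin",g)
tray=(np.array([[146,117],[446,127],[437,307],[166,299]])+.5)*.64-.5
print("tray",to_plane("wrist",tray,.011,T).round(3).tolist())
yaw=np.degrees(a)
ctrl.command_gripper(.5)
ctrl.goto([*g,.07],R(yaw))
ctrl.move_l([*g,.016],vel=.06,contact_N=6) and print("contact")
print(ctrl.current_tool_pos(),ctrl.current_contact_force())
ctrl.command_gripper(0.0)
print("grip",ctrl.current_grip_width()*91,ctrl.current_grasp_force(),ctrl.current_contact_force(),ctrl.current_t())
np.save("g.npy",[*g,yaw])
```

```text
mid [ 0.50315189 -0.24978393] yaw -4.262854991555113 resid [[0.8, 0.1], [-0.6, 0.1], [-0.3, -0.5], [-0.0, 0.3]]
fin [ 0.45827638 -0.24643898]
tray [[0.58, -0.069, 0.011], [0.573, -0.286, 0.011], [0.436, -0.283, 0.011], [0.443, -0.064, 0.011]]
[ 0.45845846 -0.24653398  0.01624933] [ 0.15507015  0.28554883 -0.6854569 ]
grip 13.814312384975748 30.00043362379074 [-0.03773413 -0.10576579  3.5008317 ] 4.6333
```

Run:
```python
from h import *
g=np.load("g.npy")
ctrl.move_l([g[0],g[1],.12],vel=.12)
print(ctrl.current_contact_force(),ctrl.current_grip_width()*91)
ctrl.goto([.53,.105,.2],R(4))
print(ctrl.current_t(),ctrl.current_contact_force(),ctrl.current_q())
T=wpose();np.save("T2.npy",T)
im=ctrl.read_camera("wrist");cv2.imwrite("w2.png",im)
im=cv2.convertScaleAbs(im,alpha=1.2)
cv2.imwrite("pics/w2.png",cv2.resize(im,(800,600),interpolation=cv2.INTER_CUBIC))
```

```text
[ 0.54068648  0.41999505 -0.91268558] 13.762441271379148
7.025 [ 0.09035407 -0.28586429 -0.69679295] [ 4.78355583e+00  2.23706246e+01  9.01636034e+01 -1.64782054e-02
  6.75011868e+01  9.08411095e+01]
```

View pics/w2.png

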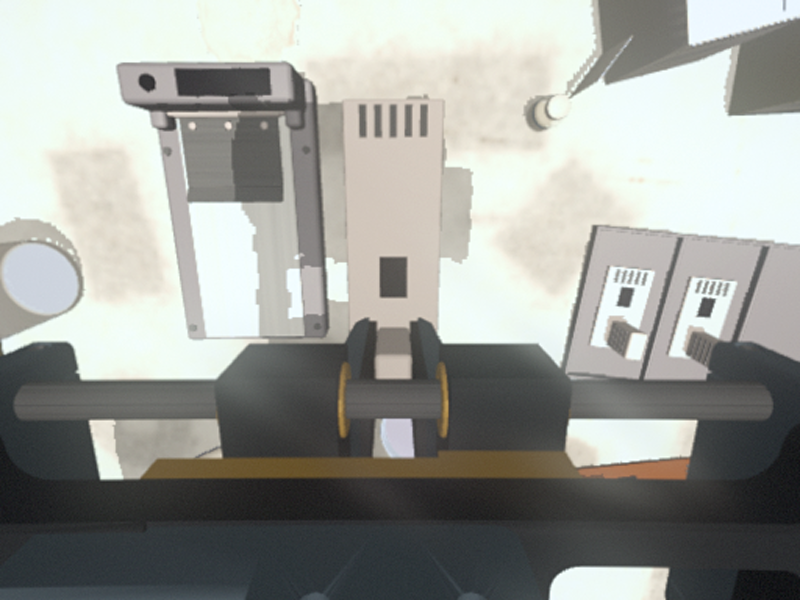

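The card is held with its fin between the fingers, its front edge at (343..442,100). The reader is at left: housing at (120..295,65..105), the flap's lip edge at (188..283,200), and the base's front edge at (190..327,337). I'll zoom in for measuring.

Run:
```python
import cv2
im=cv2.imread("w2.png")[30:225,70:290]
im=cv2.convertScaleAbs(im,alpha=.95)
cv2.imwrite("pics/c2.png",cv2.resize(im,None,fx=3,fy=3,interpolation=cv2.INTER_CUBIC))
```

```text
(no output)
```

View pics/c2.png

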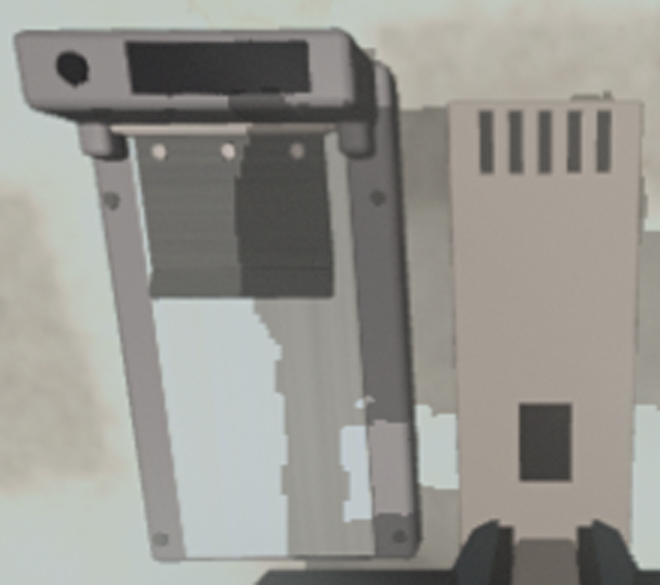

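The zoom gives these pixels: bed left edge (152,300)-(184,550), right edge (356,300)-(375,555), bed front at row 558, lip edge (150,297)-(333,297). The card's left edge runs (450,101)-(461,545) and its right edge (642,101)-(632,545).

Run:
```python
from h import *
T=np.load("T2.npy")
def P(c,z): return to_plane("wrist",(np.array(c,float)+.5)/3-.5+[70,30],z,T)[:,:2]
ang=lambda a,b:np.degrees(np.arctan2(*(a-b)[::-1]))
bl=P([[152,300],[184,550]],.03);br=P([[356,300],[375,555]],.03)
print("bed",bl.round(4).tolist(),br.round(4).tolist(),"yaw",ang(bl[0],bl[1]),ang(br[0],br[1]))
yaw=(ang(bl[0],bl[1])+ang(br[0],br[1]))/2
u=np.array([np.cos(np.radians(yaw)),np.sin(np.radians(yaw))]);v=np.array([-u[1],u[0]])
print("width",((bl-br)@v),"midline v",((bl@v).mean()+(br@v).mean())/2)
lip=P([[150,297],[333,297]],.0435);print("lip",lip.round(4).tolist(),"u",lip@u,"v",lip@v,"yaw",ang(lip[0],lip[1])-90)
fr=P([[184,560],[375,558],[152,560]],.03);print("front u",fr@u, "->origin",fr@u+.118)
hs=P([[30,30],[335,30]],.073);print("house",hs@u,hs@v)
pc=T@np.array([0,0,0,1]) 
z=.2-.00825
l=P([[450,101],[461,545]],z);r=P([[642,101],[632,545]],z)
print("card",l.round(4).tolist(),r.round(4).tolist(),"yaw",ang(l[0],l[1]),ang(r[0],r[1]))
print("front mid",(l[0]+r[0])/2,"tool",ctrl.current_tool_pos(),ctrl.current_eef_rot()[:,0])
```

```text
bed [[0.5774, 0.2683], [0.4693, 0.2603]] [[0.5834, 0.1852], [0.4726, 0.1759]] yaw 4.210117875360443 4.8297602666708
width [0.08326967 0.08445727] midline v 0.1803230268898599
lip [[0.5795, 0.2627], [0.5847, 0.1913]] u [0.59844772 0.59792774] v [0.21621388 0.14458156] yaw 4.1040286012671885
front u [0.4836469  0.48357334 0.4838252 ] ->origin [0.6016469  0.60157334 0.6018252 ]
house [0.68478033 0.68460308] [0.22909049 0.12941369]
card [[0.6333, 0.1302], [0.5381, 0.1241]] [[0.636, 0.0913], [0.5408, 0.0841]] yaw 3.695128600877435 4.319021750776782
front mid [0.63465413 0.11077107] tool [0.52999322 0.10390774 0.19962984] [ 9.97657732e-01  6.84007283e-02 -6.24507157e-04]
```

```bash
cat >> h.py <<'E'
YAW=4.35;_a=np.radians(YAW);U=np.array([np.cos(_a),np.sin(_a)]);V=np.array([-U[1],U[0]])
# reader origin from u,v measured at yaw 4.52
_b=np.radians(4.52);O=.6015*np.array([np.cos(_b),np.sin(_b)])+.1803*np.array([-np.sin(_b),np.cos(_b)])
O=O-.06*np.array([np.cos(_b),np.sin(_b)])+.06*U   # midline pivot at mid-bed
def tcp(front,z,lat=0.): return [*(O+U*(front-.105)+V*lat),z]
E
python3 - <<'E'
from h import *
print(O)
ctrl.goto(tcp(-.035,.09),R(YAW))
print(ctrl.current_t(),ctrl.current_contact_force())
f0=ctrl.current_contact_force()
ctrl.move_l(tcp(-.035,.050),vel=.08)
print("c",ctrl.move_l(tcp(-.035,.036),vel=.02,contact_N=2.5),ctrl.current_tool_pos(),ctrl.current_contact_force(),ctrl.current_wrist_torque(),ctrl.current_t())
T=wpose();np.save("T3.npy",T)
a=ctrl.read_camera("wrist");b=ctrl.read_camera("scene")
b=cv2.resize(b[215:325,85:220],(490,400),interpolation=cv2.INTER_CUBIC)
a=a[0:240,110:396]
a=cv2.resize(a,None,fx=400/240,fy=400/240)[:, :]
o=np.hstack([a,b]);print(o.shape)
cv2.imwrite("pics/w3.png",cv2.resize(o,(800,int(o.shape[0]*800/o.shape[1]))))
E
```

```text
[0.58543412 0.22696421]
7.8167 [ 0.13982835 -0.6007612  -0.05836   ]
c True [0.44575828 0.21641584 0.0414587 ] [ 0.41453909  0.92556203 -0.22508484] [ 0.03218072 -0.02036522 -0.02347715] 8.95
(400, 967, 3)
```

View pics/w3.png

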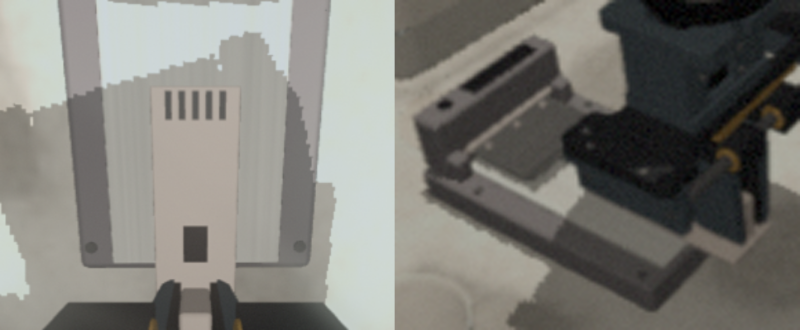

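The card lies on the bed, centred to within 1 mm (card 152..238 against bed 102..285 at the same rows) and parallel to it. Its front is ahead of the flap, so I slide it in.

Run:
```python
from h import *
z=.0413
for f in (-.015,.005,.025,.045,.055):
    c=ctrl.move_l(tcp(f,z,.0005),vel=.05,contact_N=6)
    print(f,c,np.round(ctrl.current_tool_pos(),4),np.round(ctrl.current_contact_force(),2),np.round(ctrl.current_wrist_torque(),2),round(ctrl.current_t(),2))
    if c: break
```

```text
-0.015 True [0.4488 0.2166 0.0414] [2.21 0.99 4.84] [ 0.06 -0.66  0.02] 9.28
```

Run:
```python
from h import *
def s(t): print(t,np.round(ctrl.current_tool_pos(),4),np.round(ctrl.current_contact_force(),2),np.round(ctrl.current_wrist_torque(),2),round(ctrl.current_t(),2))
ctrl.sleep(.2);s("rest")
p=np.array(ctrl.current_tool_pos())
for z in(.0418,.0424):
    ctrl.move_l([p[0],p[1],z],vel=.02);ctrl.sleep(.15);s(z)
z=.0420
for f in (-.015,.005):
    c=ctrl.move_l(tcp(f,z,.0005),vel=.04,contact_N=8);s((f,c))
    if c: break
```

```text
rest [0.4482 0.2165 0.0414] [3.15 0.61 4.95] [ 0.11 -0.57 -0.05] 9.47
0.0418 [0.4479 0.2164 0.0417] [-0.22  0.49  0.53] [0.02 0.01 0.02] 9.88
0.0424 [0.4482 0.2165 0.0424] [-0.41  0.31 -0.67] [ 0.06 -0.03  0.06] 10.28
(-0.015, False) [0.4657 0.2183 0.0419] [-0.59  0.05 -0.94] [0.01 0.08 0.05] 10.87
(0.005, False) [0.4856 0.2198 0.0419] [-0.35 -1.07 -0.88] [ 0.01  0.02 -0.02] 11.52
```

Run:
```python
from h import *
def s(t): print(t,np.round(ctrl.current_tool_pos(),4),np.round(ctrl.current_contact_force(),2),np.round(ctrl.current_wrist_torque(),2),round(ctrl.current_t(),2))
z=.0419
for f,v in ((.03,.04),(.053,.04),(.066,.015)):
    c=ctrl.move_l(tcp(f,z,.0005),vel=v,contact_N=5);s((f,c))
    if c: break
ctrl.sleep(.2);s("rest")
p=np.array(ctrl.current_tool_pos());print("front u,v",(p[:2]-O)@U+.105,(p[:2]-O)@V,ctrl.current_grip_width()*91)
a=ctrl.read_camera("wrist");b=ctrl.read_camera("scene")
a=cv2.resize(a[0:240,110:396],(476,400));b=cv2.resize(b[215:325,85:220],(490,400),interpolation=cv2.INTER_CUBIC)
o=np.hstack([a,b]);cv2.imwrite("pics/w4.png",cv2.resize(o,(800,int(400*800/o.shape[1]))))
```

```text
(0.03, False) [0.5106 0.2218 0.0419] [1.36 0.1  1.39] [ 0.02 -0.15  0.02] 12.29
(0.053, False) [0.5337 0.2235 0.0419] [1.13 0.14 1.9 ] [ 0.04 -0.11  0.01] 13.02
(0.066, True) [0.5395 0.2239 0.0419] [-1.38  0.38  7.34] [0.02 0.34 0.07] 13.54
rest [0.5395 0.224  0.0418] [ 0.59 -0.98  6.98] [-0.01  0.27  0.08] 13.74
front u,v 0.058993052579686504 0.0004918450344842713 13.887948357119567
```

View pics/w4.png

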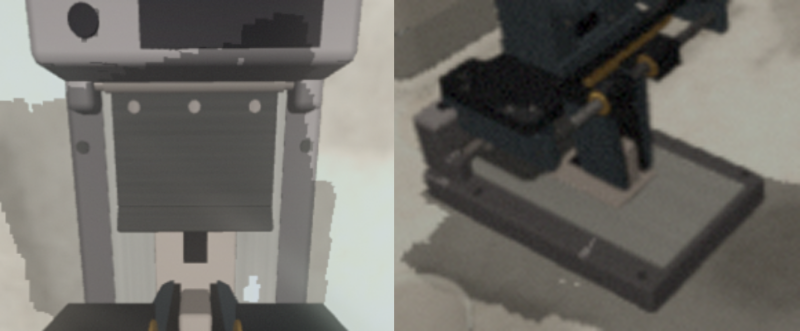

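The card is under the flap, which is still down: its lip is level at row 231 and the card is centred at columns 155..237. The contact force is mostly vertical, so I push on gently to confirm the stop.

Run:
```python
from h import *
def s(t):
    p=np.array(ctrl.current_tool_pos());print(t,"u",round(float((p[:2]-O)@U+.105),5),np.round(p,4),np.round(ctrl.current_contact_force(),2),np.round(ctrl.current_wrist_torque(),2),round(ctrl.current_t(),2))
z=.0419
for f in np.arange(.0595,.0665,.0005):
    ctrl.move_l(tcp(f,z,.0005),vel=.01);ctrl.sleep(.1);s(round(f,4))
    if ctrl.current_contact_force()[0]<-6: break
```

```text
0.0595 u 0.05901 [0.5395 0.2239 0.0419] [-5.49 -0.2   6.04] [-0.    0.98  0.04] 14.22
0.06 u 0.05905 [0.5396 0.2239 0.0418] [-5.52 -0.2   8.45] [0.05 1.43 0.06] 14.57
0.0605 u 0.05911 [0.5396 0.2239 0.0418] [-9.73  0.09 10.57] [0.11 1.85 0.06] 14.92
```

Run:
```python
from h import *
def s(t):
    p=np.array(ctrl.current_tool_pos());print(t,"u",round(float((p[:2]-O)@U+.105),5),np.round(p,4),np.round(ctrl.current_contact_force(),2),np.round(ctrl.current_wrist_torque(),2),round(ctrl.current_t(),2))
for f,z in((.0600,.0419),(.0599,.0417),(.0599,.0415),(.0599,.0413)):
    ctrl.move_l(tcp(f,z,.0005),vel=.01);ctrl.sleep(.25);s((f,z))
    if ctrl.current_contact_force()[2]>10.5: break
print(ctrl.current_grip_width()*91,ctrl.current_grasp_force())
T=wpose();a=ctrl.read_camera("wrist");cv2.imwrite("w5.png",a)
b=ctrl.read_camera("scene")
a=cv2.resize(a[0:240,110:396],(476,400));b=cv2.resize(b[215:325,85:220],(490,400),interpolation=cv2.INTER_CUBIC)
o=np.hstack([a,b]);cv2.imwrite("pics/w5.png",cv2.resize(o,(800,int(400*800/o.shape[1]))))
```

```text
(0.06, 0.0419) u 0.05907 [0.5396 0.2239 0.0418] [-6.36  0.08  7.44] [0.05 1.46 0.05] 15.42
(0.0599, 0.0417) u 0.05907 [0.5396 0.2239 0.0418] [-6.47 -0.08  9.87] [-0.    1.57  0.1 ] 15.92
(0.0599, 0.0415) u 0.05911 [0.5396 0.2239 0.0418] [-8.16 -1.56 14.29] [-0.04  1.75  0.08] 16.42
14.146143397313507 30.00313103199005
```

View pics/w5.png

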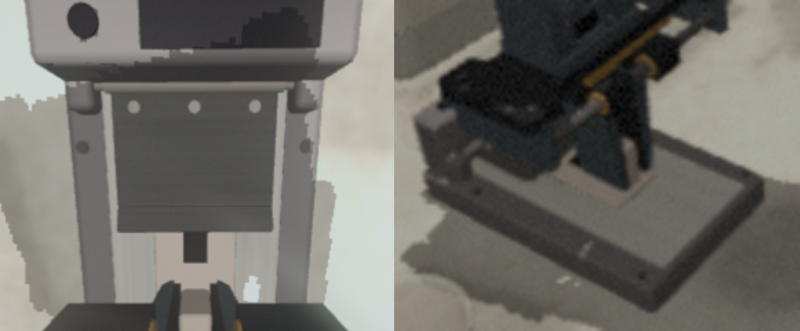

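The flap is down, and the card is centred, home and held. I ease the press to about 10 N and hand in.

Run:
```python
from h import *
ctrl.move_l(tcp(.0599,.04165,.0005),vel=.01);ctrl.sleep(.4)
f=ctrl.current_contact_force();print(f,ctrl.current_tool_pos(),ctrl.current_t())
if 6<f[2]<14 and f[0]<-2: print(ctrl.sign_off())
```

```text
[-7.43654236  0.0551426  12.40932411] [0.53963397 0.22393948 0.04179031] 17.1667
the job is handed in; nothing more can be done
None
```

The job is handed in at 17.2 s: the long card is under the closed flap and against the stop, its fin still gripped, pressed down with about 12 N. The short cards, dish and vial were not touched.

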